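# Hang the tube basket in the soak tank

## Robot

A 7-joint arm with a two-finger parallel gripper is mounted at the origin on the work surface. World frame = base frame: x ahead of the robot, y to its left, z up, the work surface at z = 0. Lengths are in m, angles in rad, forces in N, time in s.
With the tool pointing down it reaches from about 0.425 to 0.925 m from the base axis. Payload 6.8 kg.
Tool frame: the origin (TCP) lies at the very end of the fingers, on their centre line; the grasp point (between the pads) lies 19 mm behind it; z points along the fingers, y is the line along which they close (so a half turn about z gives the same grasp; the last joint's range is limited). The gripper opens to 85 mm and grips with 20 to 120 N. Pads are 22 mm wide; open, the fingers measure 114 mm over their backs; the gripper's body (76 mm by 85 mm) begins 54 mm behind the grasp point. The pads swing forward as they close: fully open they stand 13 mm farther back than shut.
Start: joints at [1.234, 0.477, 0.022, 1.555, -0.011, 1.109, -0.083], TCP at [0.153, -0.657, 0.209] pointing down, gripper open.
Joint ranges: [-2.96, 2.96], [-0.34, 2.1], [-1.41, 1.46], [0.24, 2.44], [-1.37, 4.51], [0.17, 1.92], [-2.96, 2.96]. Speed limits (rad/s): [2.39, 2.39, 3.14, 3.14, 3.14, 3.14, 3.14].

## Interface

Orientations are given as a unit quaternion [w, x, y, z].
In Python, from station import get_obs, read_camera, hand_in gives the robot as it stands.
- The arm moves only by the tool arm_command, never from a script. Its argument "commands" is one flat list of numbers, 7 for each row, row after row: the shift along the tool's x, y, z in m, then the turn, a rotation vector about the tool's x, y, z in degrees, then the opening, from 0 (shut) to 1 (fully open). In form: [tx, ty, tz, rx, ry, rz, fingers, tx, ty, tz, rx, ry, rz, fingers, ...]. A call has 1 to 8 rows; each row is the pose to reach, as a shift and turn from the pose commanded when the call began, along the tool's axes at that moment; what a row does not reach only later rows make up. A row lasts 1/10 s, in which the tool goes at most 50 mm and 8.59 degrees, less where a joint would pass 70% of its speed; a pose out of reach is approached as far as the arm can. A call with a gripper value outside its range is refused whole. The fingers move at their own pace and stop on an object; "force" is the grip in N (left out, the last holds). Time passes only in rows, so rows that repeat a pose let the fingers close. It gives the time, the measured TCP pose, the force, the opening and the grip force at its end, in the units of the state.
- get_obs(): the state, without advancing time (a new reading comes with each control period).
- read_camera(name): name is "scene" or "side" or "wrist"; returns a dict with "img" (400x640x3 uint8, red, green, blue), "camera_matrix" (3x3 intrinsics, pixels), "pose" (4x4, takes a point from camera to world coordinates). Camera axes: x right, y down, z forward; pixel columns grow to the right and rows downward; lengths in m; the calibration is good to about 2 mm. A picture is of the moment at which its call begins. There is no depth.
- hand_in(): hands the job in; it is judged then, once.
The state is a dict: "t": time; "q": joint angles; "joint_vel": joint speeds; "joint_torque": joint torques, N m; "eef_pos": TCP position; "tool_rot": TCP orientation; "contact_force": force on the tool from outside, world axes, zero at the start; "torque": the same for the moment, N m; "gripper_width": opening from 0.0 (shut) to 1.0 (fully open); "grasp_force": force on a finger pad.
Only numpy, scipy, OpenCV 4.12 (cv2) and the standard library are available. Lean on these libraries where they do the work, as an engineer would, in place of code of your own. Each camera call takes 0.05 s, during which the arm holds its last target. There are 200 camera calls.

## Task

Get the soak tank ready for the day's used tubes: take the wire basket by its grip tab, hook its bent lip over the tank's near wall (the long wall nearest the robot) a few centimetres short of the left end, so that the basket hangs inside, and press it down on the rim against its spring leg until it is fully home. Then slide it along the rim to the left until its side touches the tank's left end wall (the end with the drain tap), so that a second basket fits beside it, and let go. Be firm but gentle, do not force the lip or the wall, and leave the jar, the sharps container and the tube rack where they stand.

Things in the scene. Friction and masses are not known exactly. Their poses are not given: they have to be found in the camera images.
- grip_tab (a point): Centre of the black grip tab on top of the loose wire basket: an upright slab 10 mm thick (basket x), 40 wide (basket y), 37 tall, standing on the lip's flat top, 131.5 mm above the bench at the start, when the basket stands upright. Basket axes: z up, x from the lip to the mesh box (from the tank wall into the tank once hung), y along the lip, to the left seen from the lip side.
- lip (a point): Underside of the basket's bent steel lip (60 mm long in y, 13 wide), 110 mm above the basket's underside, 21.5 mm below grip_tab and 1.5 mm to +x of it. A strap goes down to the box 2.5 mm to +x of here, a sprung leg goes down on the -x side. With the lip fully home on the rim this point lies on near_rim's line, on top of the wall. Axes as grip_tab.
- mouth (a point): Middle of the open mouth between strap and sprung leg (36 mm wide in y) at the leg's foot, 39 mm below the lip, 3.5 mm to -x of it. The mouth is 12 mm wide, 5 at 30 mm and 2 at 18 mm below the lip. The 5 mm tank wall enters here and spreads the leg: the basket's weight (about 270 g) cannot do it, it takes 4 to 15 N downward over the last 30 mm and never over 25 N; once home the resistance rises sharply.
- box (a point): Centre of the basket's open-topped mesh box, 63 mm in x, 100 in y, 70 tall, 75 mm below the lip point and 34 mm to +x of it. It stands on the bench at the start and hangs inside the tank at the end, clear of its bottom. Its back is in one plane with the strap. Axes as grip_tab.
- basket_left (a point): Point in the plane of the box's left (+y) outer face, which is the face to meet the tank's end wall: at lip height, 50 mm along +y from the lip point and 2.5 mm to +x of it. Axes as grip_tab.
- near_rim (a point): Middle (length and thickness) of the top of the near long wall of the white open tank, 165 to 185 mm above the bench (levelling feet). The tank does not move; 200 mm along tank x, 280 along y, 150 tall, walls upright, 5 thick, rim rounded. Tank axes: z up, x from this wall across the tank away from the robot, y along the wall to the left. Pushed sideways, a home basket slides on this rim at 3 to 12 N, more if pressed down.
- left_corner (a point): Inner corner at rim height where the near wall's inner face meets the inner face of the left (+y) end wall (the end with the drain tap): 135 mm along +y from near_rim and 2.5 mm to +x of it. Axes as near_rim.
- jar: Loose white screw-lid jar, 92 mm across, 155 tall; origin at the centre of its underside. To be left alone.
- sharps: Loose yellow sharps container with a red cap, 120 mm across, 132 tall; origin at the centre of its underside. To be left alone.
- tube_rack: Loose blue tube rack with capped tubes, 96 x 140 mm, 100 tall; origin at the centre of its underside. To be left alone.
Mind the look-alikes: they are no part of the job. Leave any orange look-alike of the part that bears grip_tab alone.

How it is judged:
By the outcome, as a careful person would: the job done as asked, in the order asked, and still so for the second after the job is handed in, with the robot touching nothing.
It also fails if it takes over 72 s, if anything falls off the work surface, if the arm or the gripper's body presses on something with over 40 N, if the wrist force passes 120 N, or if a joint passes its speed limit or range.

## Working session

There is one attempt and no reset: what is moved stays moved. The work goes in short steps, Python scripts to look and compute and a tool call to move; the robot and the scene stay as the last step left them, time stands still between calls to the robot, and variables do not carry over. Pictures are saved under pics/ and viewed, at most 10 in all, crops included, and the job is handed in when it is done.

Besides the shell and the picture viewer there is one more tool, called after "Call:" as a command line: name --argument value ..., lists and objects as JSON in quotes. arm_command: Moves the arm, as the interface text tells. Its arguments: {"type":"object","properties":{"commands":{"type":"array","items":{"type":"number"}},"force":{"type":"number"}},"required":["commands"]}

```bash
ls; mkdir -p pics
cat > h.py <<'E'
import numpy as np, cv2
from station import get_obs, read_camera, hand_in
def cam(n,f=None):
    c=read_camera(n); 
    if f: cv2.imwrite(f,c["img"][:,:,::-1])
    return c
E
python3 - <<'E'
from h import *
import pickle
d={}
for n in("scene","side","wrist"):
    d[n]=cam(n,f"pics/{n}0.png"); print(n,d[n]["pose"].round(3).tolist(),d[n]["camera_matrix"].round(1).tolist())
pickle.dump(d,open("c0.pkl","wb"))
o=get_obs();print(o)
E
```

```text
pics
scene [[0.684, 0.426, -0.593, 1.291], [0.73, -0.386, 0.564, -0.7], [0.011, -0.818, -0.575, 0.83], [0.0, 0.0, 0.0, 1.0]] [[413.1, 0.0, 323.0], [0.0, 413.1, 204.5], [0.0, 0.0, 1.0]]
side [[-0.699, -0.467, 0.541, 0.073], [-0.715, 0.466, -0.522, 0.477], [-0.009, -0.752, -0.66, 0.722], [0.0, 0.0, 0.0, 1.0]] [[378.7, 0.0, 319.1], [0.0, 378.7, 200.8], [0.0, 0.0, 1.0]]
wrist [[0.227, -0.933, -0.279, 0.225], [-0.974, -0.218, -0.064, -0.64], [-0.001, 0.286, -0.958, 0.373], [0.0, 0.0, 0.0, 1.0]] [[286.4, 0.0, 320.2], [0.0, 286.4, 199.3], [0.0, 0.0, 1.0]]
{'t': 0.15, 'q': array([ 1.23389999,  0.47763057,  0.02232903,  1.55615486, -0.01152904,
        1.10930225, -0.08312847]), 'joint_vel': array([-0.00031587, -0.00163732, -0.00083445, -0.0025036 ,  0.000528  ,
       -0.00066797,  0.00039925]), 'joint_torque': array([ 1.83373319e-03, -5.96930087e+01,  1.60961621e+00, -2.81492347e+01,
        1.26064784e-02,  6.44497937e-03, -1.20198823e-05]), 'eef_pos': array([ 0.15300487, -0.6569618 ,  0.20866443]), 'tool_rot': array([-6.75337722e-04,  9.93463844e-01,  1.14145181e-01, -1.08415456e-04]), 'contact_force': array([-0.19191566, -0.89566702, -0.26723821]), 'torque': array([0.02902295, 0.06788415, 0.00950431]), 'grasp_force': 0.0, 'gripper_width': 0.9974170229361362}
```

View pics/scene0.png

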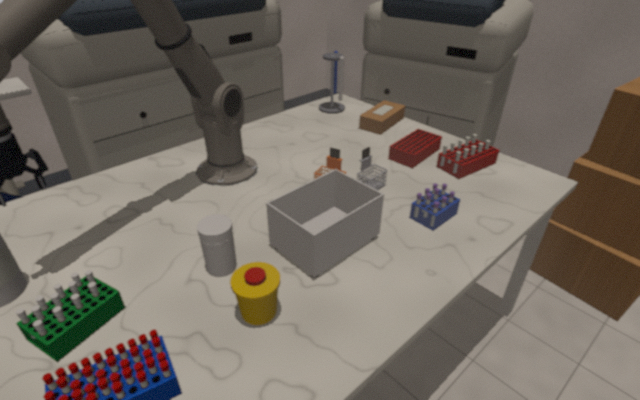

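View pics/side0.png

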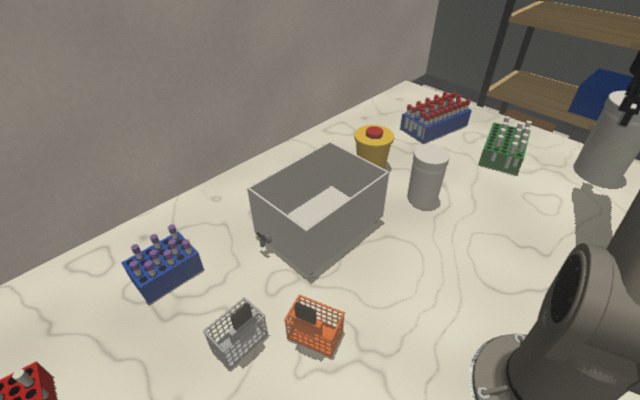

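Run:
```python
import cv2,numpy as np
s=cv2.imread("pics/side0.png");c=cv2.imread("pics/scene0.png")
f=lambda i,x,y,w,h,k:cv2.resize(i[y:y+h,x:x+w],None,fx=k,fy=k,interpolation=cv2.INTER_CUBIC)
a=np.hstack([f(s,195,285,80,90,5),f(c,310,138,80,90,5)])   # 800x450
cv2.imwrite("pics/b1.png",a)
b=np.vstack([f(s,235,135,160,60*0+100,5)[:500]])
b=np.vstack([f(s,240,140,160,75+0,4)[:300],f(c,260,165,160,75,4)[:300]])
b=np.hstack([f(s,240,135,160,150,2.5),f(c,255,165,160,150,2.5)])
b=np.vstack([f(s,240,135,160,90,5)]);cv2.imwrite("pics/t1.png",b)
b=f(c,260,165,130,110,5.45);cv2.imwrite("pics/t2.png",b[:600,:708])
```

```text
(no output)
```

View pics/b1.png

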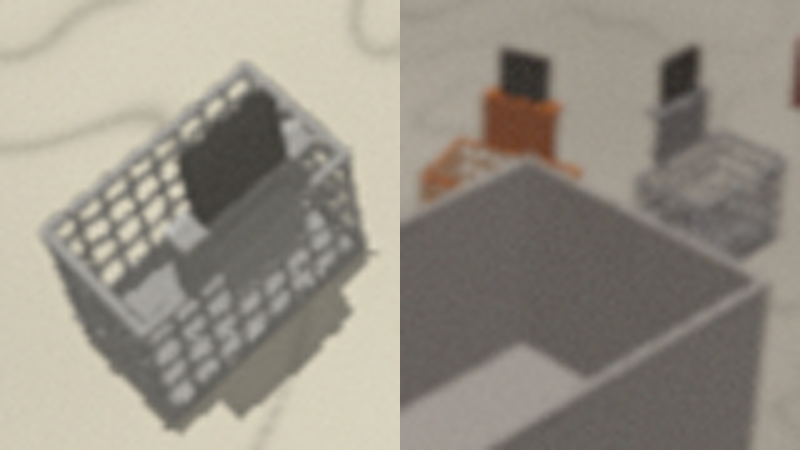

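View pics/t1.png

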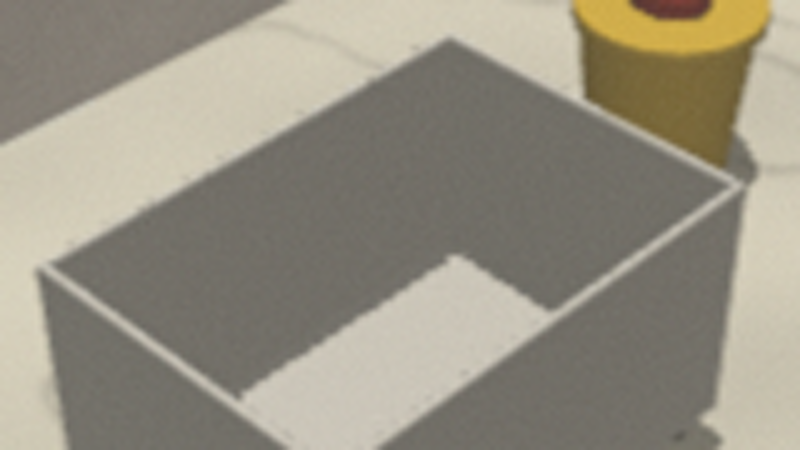

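View pics/t2.png

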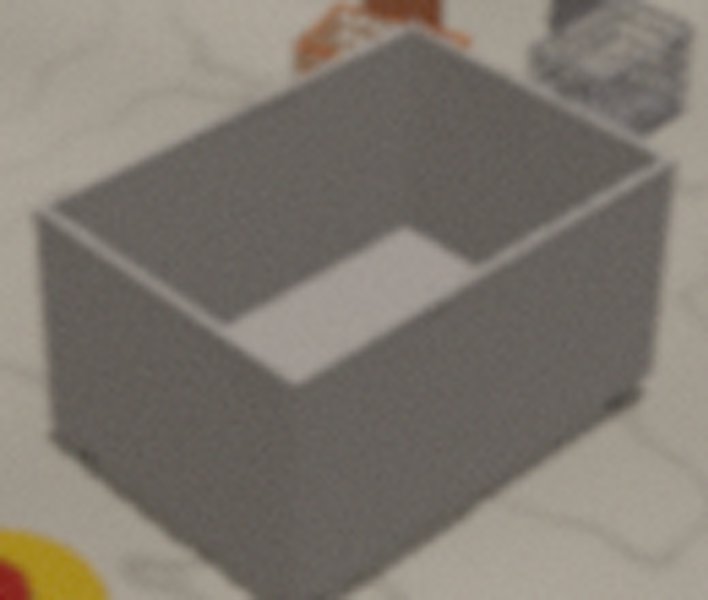

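Run:
```python
from h import *
import pickle
from scipy.optimize import least_squares
d=pickle.load(open("c0.pkl","rb"))
def proj(n,P):
    c=d[n];T=np.linalg.inv(c["pose"]);p=(T[:3,:3]@np.array(P).T+T[:3,3:]);p=c["camera_matrix"]@p
    return (p[:2]/p[2]).T
def W(v,L):
    x,y,z,a=v;L=np.array(L);c,s=np.cos(a),np.sin(a)
    return np.c_[x+c*L[:,0]-s*L[:,1],y+s*L[:,0]+c*L[:,1],z+L[:,2]]
def px(crop,ox,oy,k): return (np.array(crop)+.5)/k-.5+[ox,oy]
# tank
Ls=[[197.5,140,0],[197.5,-140,0],[-2.5,-140,0]];Us=px([[40,268],[450,38],[742,185]],240,135,5)
Lc=[[-2.5,140,0],[197.5,140,0],[197.5,-140,0],[-2.5,-140,0]];Uc=px([[412,28],[672,160],[297,385],[38,212]],260,165,5.45)
mm=lambda L:np.array(L)/1000
f=lambda v:np.r_[(proj("side",W(v,mm(Ls)))-Us).ravel(),(proj("scene",W(v,mm(Lc)))-Uc).ravel()]
t=min((least_squares(f,[.6,0,.17,a]) for a in(-.8,0,.8)),key=lambda r:r.cost)
print("tank",t.x,t.cost);print(t.fun.round(1));print("C side",proj("side",W(t.x,mm([[-2.5,140,0]]))))
# basket (lip frame)
Lb=[[65.5,50,-40],[65.5,-50,-40],[2.5,-50,-40],[2.5,50,-40],[2.5,50,-110],[2.5,-50,-110]]
Ub=px([[45,235],[245,68],[350,150],[145,332],[175,430],[368,253]],195,285,5)
Lt=[[-1.5,0,21.5]];Ut=px([[280,76]],310,138,5)
g=lambda v:np.r_[(proj("side",W([v[0],v[1],.11,v[2]],mm(Lb)))-Ub).ravel(),(proj("scene",W([v[0],v[1],.11,v[2]],mm(Lt)))-Ut).ravel()]
b=min((least_squares(g,[.4,.2,a]) for a in(-.8,0,.8)),key=lambda r:r.cost)
print("lip",b.x,b.cost);print(b.fun.round(1))
v=[b.x[0],b.x[1],.11,b.x[2]];print("tab",W(v,mm(Lt)),proj("side",W(v,mm(Lt))),"reach",np.hypot(*b.x[:2]))
print("left_corner",W(t.x,mm([[2.5,135,0]])))
```

```text
tank [ 0.48805778 -0.02062127  0.16182979  0.0194541 ] 2.768413868153285
[-0.8  0.3 -0.5 -0.7  0.6  0.5 -0.3 -0.7  0.8  0.2 -0.1  0.8 -1.2 -0.2]
C side [[306.36806339 231.40998923]]
lip [0.43505605 0.32204965 0.0700906 ] 3.488983460907387
[-0.9 -0.4  0.3 -1.   0.3  0.8 -0.1  1.5  0.3 -0.3  0.2 -1.1 -0.4 -0.6]
tab [[0.43355973 0.3219446  0.1315    ]] [[241.62297826 316.36109645]] reach 0.541285265637172
left_corner [[0.48793117 0.11440182 0.16182979]]
```

```bash
cat >> h.py <<'E'
from scipy.spatial.transform import Rotation as R
def obsR(o=None):
    o=o or get_obs(); return np.array(o["eef_pos"]),R.from_quat(o["tool_rot"],scalar_first=True)
def plan(*wps):
    "wps: (x,y,z,angle of tool y in world, rad), tool straight down"
    p,r=obsR()
    for x,y,z,a in wps:
        ty=np.array([np.cos(a),np.sin(a),0]);tz=np.array([0,0,-1.]);T=R.from_matrix(np.c_[np.cross(ty,tz),ty,tz])
        print((r.inv().apply(np.array([x,y,z])-p)).round(4),(r.inv()*T).as_rotvec(degrees=True).round(2))
E
python3 -c "
from h import *
plan((.153,-.657,.36,-1.342),(.418,-.43,.38,-.8),(.597,-.06,.38,-.1),(.434,.322,.3,.07),(.434,.322,.25,.07))"
```

```text
[-0.     -0.0002 -0.1513] [-0.08  0.   -0.  ]
[ 0.3096 -0.1612 -0.1711] [-8.000e-02 -2.000e-02 -3.105e+01]
[ 0.5678 -0.4809 -0.1707] [-7.000e-02 -5.000e-02 -7.116e+01]
[ 0.4957 -0.8898 -0.0901] [-7.00e-02 -5.00e-02 -8.09e+01]
[ 0.4957 -0.8898 -0.0401] [-7.00e-02 -5.00e-02 -8.09e+01]
```

Call:
arm_command --commands '[0,0,-0.05,0,0,0,1,0,0,-0.1,0,0,0,1,0,0,-0.15,0,0,0,0.6,0.045,-0.023,-0.152,0,0,-4,0.6,0.09,-0.046,-0.155,0,0,-8,0.6,0.135,-0.07,-0.16,0,0,-12,0.6,0.18,-0.093,-0.165,0,0,-16,0.6,0.225,-0.117,-0.17,0,0,-20,0.6]'

```text
t: 0.95
eef_pos: [0.3435, -0.4937, 0.379]
tool_rot: [-0.0, 0.958, 0.286, -0.0]
contact_force: [0.6, -0.8, -0.5]
gripper_width: 0.602
grasp_force: 0.0
```

```bash
python3 -c "
from h import *
print(get_obs())
plan((.418,-.43,.38,-.8),(.597,-.06,.38,-.1))"
```

```text
{'t': 0.95, 'q': array([ 0.96313209,  0.25447539, -0.13224213,  1.49404103,  0.03377431,
        1.39558083, -0.16100875]), 'joint_vel': array([-0.53662112, -0.12684363, -0.35895677,  0.06752893,  0.07903657,
        0.06749395, -0.1987644 ]), 'joint_torque': array([  3.99012923, -49.13551927,   0.8405681 , -30.51806688,
        -0.0659246 ,   0.12653781,   0.27600205]), 'eef_pos': array([ 0.34349779, -0.49371521,  0.37897228]), 'tool_rot': array([-1.13098761e-04,  9.58160192e-01,  2.86232469e-01, -8.58601873e-05]), 'contact_force': array([ 0.5577009 , -0.81236143, -0.50559929]), 'torque': array([-0.01455564, -0.10045096, -0.04022283]), 'grasp_force': 0.0, 'gripper_width': 0.6018456074261759}
[ 0.0972 -0.0124 -0.001 ] [ -0.02   0.   -10.9 ]
[ 0.4499 -0.2236 -0.001 ] [-2.000e-02 -0.000e+00 -5.101e+01]
```

Call:
arm_command --commands '[0.049,-0.006,0,0,0,-5.5,0.6,0.097,-0.012,0,0,0,-11,0.6,0.14,-0.038,0,0,0,-16,0.6,0.185,-0.065,0,0,0,-21,0.6,0.23,-0.092,0,0,0,-26,0.6,0.275,-0.118,0,0,0,-31,0.6,0.32,-0.145,0,0,0,-36,0.6,0.362,-0.17,0,0,0,-41,0.6]'

```text
t: 1.75
eef_pos: [0.5493, -0.1611, 0.3789]
tool_rot: [0.0, 0.797, 0.604, -0.0]
contact_force: [1.2, -1.4, 0.7]
gripper_width: 0.597
grasp_force: 0.0
```

```bash
python3 -c "
from h import *
plan((.597,-.06,.38,-.1),(.434,.322,.32,.07))"
```

```text
[ 0.1102  0.0186 -0.0011] [-0.    0.02 -9.98]
[ 0.4339 -0.2418  0.0588] [-1.000e-02  2.000e-02 -1.972e+01]
```

Call:
arm_command --commands '[0.05,0.009,0,0,0,-5,0.6,0.1,0.01,0,0,0,-10,0.6,0.14,-0.015,0,0,0,-11,0.6,0.18,-0.045,0.01,0,0,-13,0.6,0.22,-0.075,0.02,0,0,-14,0.6,0.26,-0.105,0.03,0,0,-15,0.6,0.3,-0.135,0.04,0,0,-16,0.6,0.335,-0.163,0.045,0,0,-17,0.6]'

```text
t: 2.55
eef_pos: [0.4826, 0.2052, 0.3331]
tool_rot: [0.0, 0.7, 0.714, -0.0]
contact_force: [0.3, 0.1, -0.3]
gripper_width: 0.599
grasp_force: 0.0
```

```bash
python3 -c "
from h import *
plan((.434,.322,.30,.07))"
```

```text
[ 0.1178 -0.0462  0.033 ] [-0.04  0.04 -2.88]
```

Call:
arm_command --commands '[0.04,-0.015,0.01,0,0,-1,0.6,0.08,-0.03,0.02,0,0,-2,0.6,0.118,-0.046,0.033,0,0,-2.9,0.6,0.118,-0.046,0.033,0,0,-2.9,0.6,0.118,-0.046,0.033,0,0,-2.9,0.6]'

```text
t: 3.05
eef_pos: [0.4349, 0.3215, 0.3005]
tool_rot: [-0.0, 0.681, 0.732, -0.001]
contact_force: [0.7, -0.4, 0.1]
gripper_width: 0.598
grasp_force: 0.0
```

```bash
python3 -c "
from h import *
import pickle
d=cam('wrist','pics/w1.png');pickle.dump(d,open('c1.pkl','wb'))
print(get_obs()['eef_pos'],d['pose'].round(3))
plan((.434,.322,.30,.07))
i=cv2.imread('pics/w1.png')
T=np.linalg.inv(d['pose']);p=d['camera_matrix']@(T[:3,:3]@[.4336,.3219,.15]+T[:3,3]);print(p/p[2])
cv2.imwrite('pics/w1b.png',cv2.resize(i,None,fx=1.25,fy=1.25,interpolation=cv2.INTER_CUBIC))"
```

```text
[0.43597963 0.32031611 0.30071741] [[ 0.997  0.07   0.02   0.431]
 [ 0.073 -0.955 -0.286  0.395]
 [-0.001  0.287 -0.958  0.465]
 [ 0.     0.     0.     1.   ]]
[ 0.0018 -0.0019  0.0007] [-0.02  0.05 -0.02]
[317.80922648 181.07627924   1.        ]
```

View pics/w1b.png

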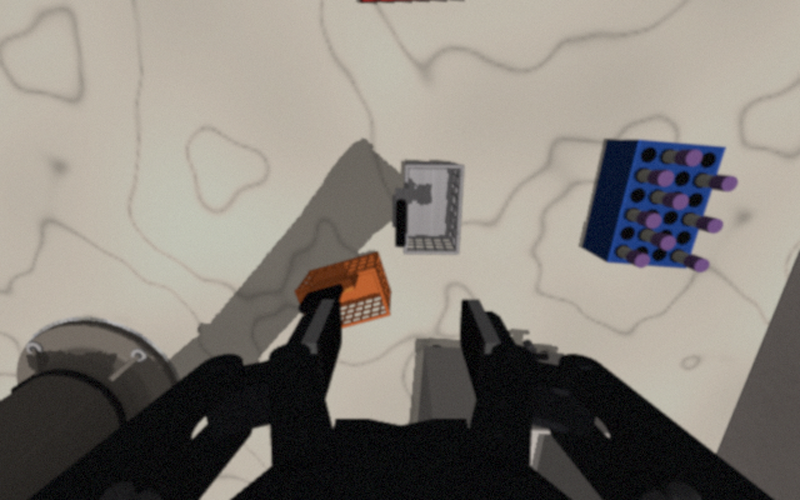

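Run:
```python
from h import *
import pickle
d=pickle.load(open('c1.pkl','rb'));i=d['img'].max(2)
m=(i[150:205,308:336]<45);ys,xs=np.nonzero(m);print(m.sum(),ys.min()+150,ys.max()+150,xs.mean()+308,ys.mean()+150)
for r in range(155,202,3):
    x=np.nonzero(m[r-150])[0]; print(r,(x+308).tolist())
x,y=[],[]
P=d['pose'];K=d['camera_matrix']
def ray(u,v,z):
    w=P[:3,:3]@np.linalg.inv(K)@[u,v,1];return P[:3,3]+w*(z-P[2,3])/w[2]
print(ray(xs.mean()+308,ys.mean()+150,.14))
# near-left tank corner zoom
im=cv2.cvtColor(d['img'],cv2.COLOR_RGB2BGR)
a=cv2.resize(im[255:345,315:475],None,fx=5,fy=5,interpolation=cv2.INTER_CUBIC)
a=np.clip(a.astype(float)*1.6,0,255).astype('uint8');cv2.imwrite('pics/w1c.png',a)
```

```text
277 160 196 320.3610108303249 177.33574007220216
155 []
158 []
161 [317, 318, 319, 320, 321, 322, 323]
164 [317, 318, 319, 320, 321, 322, 323, 324]
167 [317, 318, 319, 320, 321, 322, 323, 324]
170 [317, 318, 319, 320, 321, 322, 323, 324]
173 [317, 318, 319, 320, 321, 322, 323, 324]
176 [317, 318, 319, 320, 321, 322, 323, 324]
179 [316, 317, 318, 319, 320, 321, 322, 323, 324]
182 [317, 318, 319, 320, 321, 322, 323, 324]
185 [318, 319, 320, 321, 322, 323, 324]
188 [317, 318, 319, 320, 321, 322, 323]
191 [317, 318, 319, 320, 321, 322, 323]
194 [317, 318, 319, 320, 321, 322, 323]
197 []
200 []
[0.43630361 0.32422368 0.14      ]
```

View pics/w1c.png

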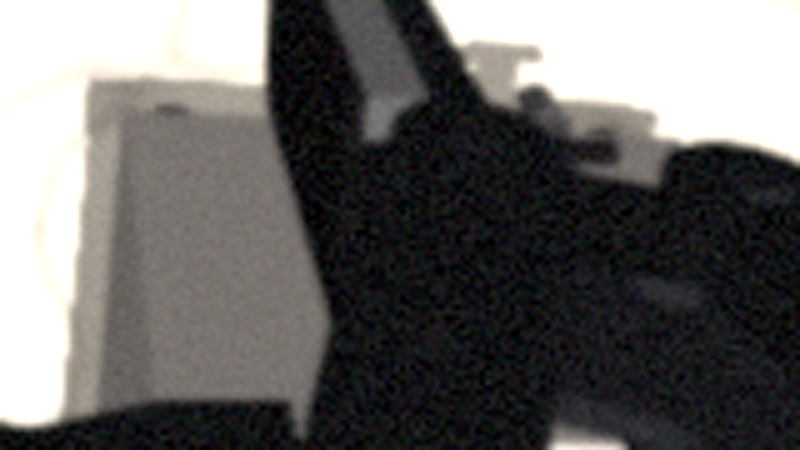

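```bash
python3 -c "
from h import *
import pickle
d=pickle.load(open('c1.pkl','rb'));P=d['pose'];K=d['camera_matrix']
def ray(u,v,z):
    w=P[:3,:3]@np.linalg.inv(K)@[u,v,1];return (P[:3,3]+w*(z-P[2,3])/w[2]).round(4)
print('inner corner',ray(339,278,.165), 'rim left edge low',ray(315+70/5,255+400/5,.165),ray(315+87/5,255+120/5,.165))
print(get_obs()['eef_pos'])
plan((.435,.3225,.119,.07))"
```

```text
inner corner [0.467  0.2093 0.165 ] rim left edge low [0.4618 0.1261 0.165 ] [0.4593 0.2074 0.165 ]
[0.43597963 0.32031611 0.30071741]
[ 0.0024 -0.0008  0.1817] [-0.02  0.05 -0.02]
```

Call:
arm_command --commands '[0.002,-0.001,0.05,0,0,0,0.6,0.002,-0.001,0.1,0,0,0,0.6,0.002,-0.001,0.14,0,0,0,0.6,0.002,-0.001,0.165,0,0,0,0.6,0.002,-0.001,0.181,0,0,0,0.6,0.002,-0.001,0.181,0,0,0,0.6]' --force 40

```text
t: 3.7
eef_pos: [0.4347, 0.3209, 0.1184]
tool_rot: [-0.0, 0.683, 0.731, -0.002]
contact_force: [0.1, -0.0, 0.5]
gripper_width: 0.6
grasp_force: 0.0
```

Call:
arm_command --commands '[0,0,0,0,0,0,0.3,0,0,0,0,0,0,0.1,0,0,0,0,0,0,0,0,0,0,0,0,0,0,0,0,0,0,0,0,0,0,0,0,0,0,0,0]' --force 40

```text
t: 4.3
eef_pos: [0.435, 0.3235, 0.1212]
tool_rot: [0.0, 0.682, 0.731, 0.001]
contact_force: [-2.0, -0.8, 7.5]
gripper_width: 0.097
grasp_force: 42.5
```

```bash
python3 -c "
from h import *
cam('scene','pics/s2.png');w=cam('side','pics/e2.png');o=get_obs();print(o['eef_pos'],o['gripper_width'],o['grasp_force'])
a=cv2.imread('pics/s2.png')[120:220,300:400];b=cv2.imread('pics/e2.png')[270:370,180:280]
cv2.imwrite('pics/g2.png',cv2.resize(np.hstack([a,b]),None,fx=4,fy=4,interpolation=cv2.INTER_CUBIC))
plan((.435,.3225,.30,.07))"
```

```text
[0.43500426 0.32348253 0.12121561] 0.09654269907166449 42.4595582485199
[-0.0009  0.0002 -0.1788] [ 0.1  -0.03 -0.  ]
```

View pics/g2.png

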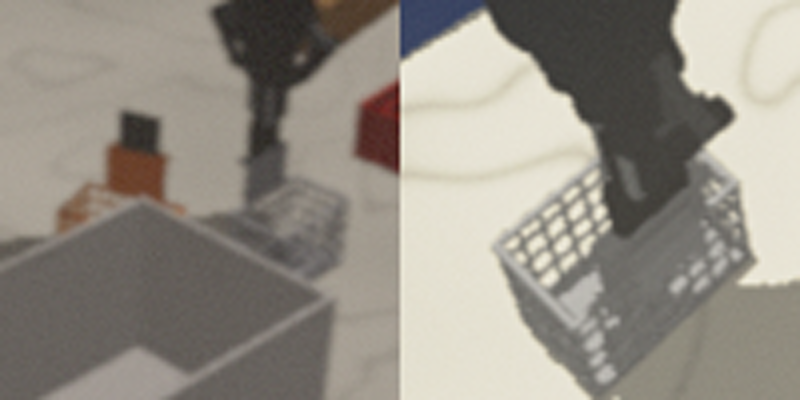

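Call:
arm_command --commands '[0,0,-0.03,0,0,0,0,0,0,-0.07,0,0,0,0,0,0,-0.11,0,0,0,0,0,0,-0.15,0,0,0,0,0,0,-0.19,0,0,0,0,0,0,-0.23,0,0,0,0,0,0,-0.23,0,0,0,0]' --force 60

```text
t: 5.1
eef_pos: [0.436, 0.3253, 0.3558]
tool_rot: [0.001, 0.682, 0.731, 0.005]
contact_force: [0.7, 0.8, -2.7]
gripper_width: 0.089
grasp_force: 61.9
```

```bash
python3 -c "
from h import *
o=get_obs();print(o['eef_pos'],o['gripper_width'],o['contact_force'],o['torque'])
plan((.489,.029,.35,.0195),(.489,.029,.27,.0195))"
```

```text
[0.4360217  0.32528402 0.35579403] 0.08853192226327816 [ 0.72192791  0.77095855 -2.72820004] [ 0.17539404 -0.00049071 -0.0101863 ]
[-0.2993  0.032   0.0045] [ 0.48 -0.3   2.9 ]
[-0.2997  0.0314  0.0845] [ 0.48 -0.3   2.9 ]
```

Call:
arm_command --commands '[-0.04,0.004,0,0,0,0.4,0,-0.08,0.008,0,0,0,0.8,0,-0.12,0.012,0,0,0,1.2,0,-0.16,0.017,0,0,0,1.6,0,-0.2,0.021,0,0,0,2,0,-0.24,0.026,0,0,0,2.4,0,-0.28,0.03,0,0,0,2.7,0,-0.299,0.032,0,0,0,2.9,0]'

```text
t: 5.9
eef_pos: [0.4869, 0.0221, 0.3487]
tool_rot: [0.0, 0.702, 0.712, -0.001]
contact_force: [-0.4, 0.3, -3.0]
gripper_width: 0.089
grasp_force: 61.9
```

Call:
arm_command --commands '[0,0,0.03,0,0,0,0,0,0,0.06,0,0,0,0,0,0,0.085,0,0,0,0,0,0,0.095,0,0,0,0,0,0,0.095,0,0,0,0,0,0,0.095,0,0,0,0]'

```text
t: 6.5
eef_pos: [0.4876, 0.0271, 0.2556]
tool_rot: [0.0, 0.7, 0.714, 0.0]
contact_force: [-0.1, -0.5, -2.6]
gripper_width: 0.086
grasp_force: 61.9
```

```bash
python3 -c "
from h import *
import pickle
d={n:cam(n,f'pics/{n}3.png') for n in('scene','side','wrist')};pickle.dump(d,open('c3.pkl','wb'))
o=get_obs();print(o['eef_pos'],o['tool_rot'],o['contact_force'])
plan((.489,.029,.26,.0195))
s=cv2.imread('pics/side3.png')[110:260,225:425];w=cv2.imread('pics/wrist3.png')[60:260,220:420]
cv2.imwrite('pics/g3.png',cv2.resize(s,None,fx=4,fy=4,interpolation=cv2.INTER_CUBIC))"
```

```text
[0.48802372 0.0271348  0.25615181] [7.13924318e-04 7.00194163e-01 7.13951781e-01 6.91614086e-04] [-0.49500136 -0.34116948 -2.50564339]
[ 0.0018  0.001  -0.0038] [ 0.11  0.   -0.  ]
```

View pics/g3.png

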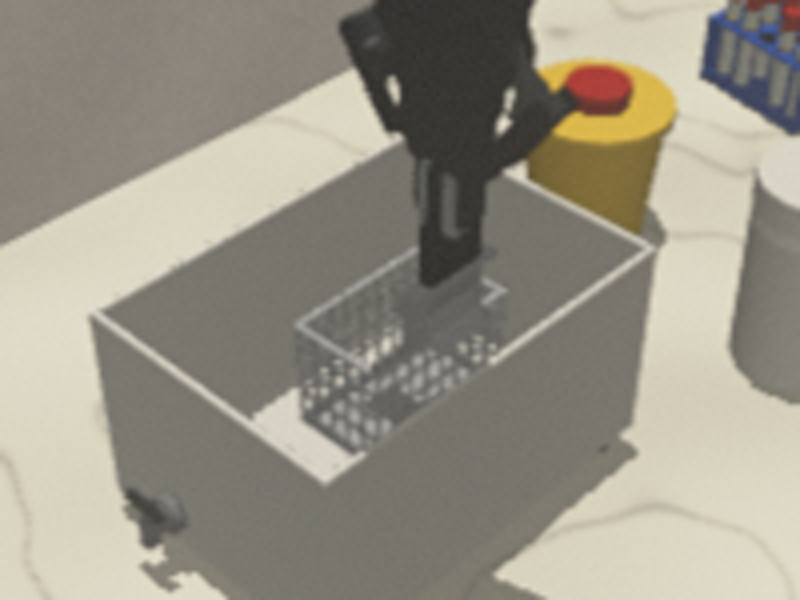

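Run:
```python
from h import *
import pickle
d=pickle.load(open('c3.pkl','rb'))
def proj(n,P):
    c=d[n];T=np.linalg.inv(c["pose"]);p=c["camera_matrix"]@(T[:3,:3]@np.array(P).T+T[:3,3:]);return (p[:2]/p[2]).T
a=.0195;c,s=np.cos(a),np.sin(a)
def W(o,L): L=np.array(L)/1000;return np.c_[o[0]+c*L[:,0]-s*L[:,1],o[1]+s*L[:,0]+c*L[:,1],o[2]+L[:,2]]
tcp=np.array([.488,.0271,.2556]);lip=W(tcp,[[1.5,-1,-11.2]])[0]
q=proj('side',W(lip,[[65.5,50,-40],[2.5,50,-40],[2.5,-50,-40],[65.5,-50,-40],[65.5,50,-110]]))
print(((q-[225,110]+.5)*4-.5).round(0))
rim=[.488,-.0206,.162]
print(((proj('side',W(rim,[[-2.5,140,0],[-2.5,-140,0],[197.5,140,0]]))-[225,110]+.5)*4-.5).round(0))
w=cv2.imread('pics/scene3.png')[130:260,265:395]
w=cv2.resize(w,None,fx=4.6,fy=4.6,interpolation=cv2.INTER_CUBIC);cv2.imwrite('pics/g4.png',w)
q=proj('scene',np.r_[W(lip,[[65.5,50,-40],[2.5,50,-40],[2.5,-50,-40],[65.5,-50,-40],[0,0,0],[-3.5,18,-39],[-3.5,-18,-39]]),W(rim,[[-2.5,140,0],[-2.5,-140,0],[2.5,-135,0],[2.5,135,0]])])
print(((q-[265,130]+.5)*4.6-.5).round(0))
```

```text
[[291. 324.]
 [375. 378.]
 [503. 291.]
 [419. 243.]
 [297. 419.]]
[[327. 487.]
 [656. 250.]
 [ 89. 316.]]
[[356. 187.]
 [288. 152.]
 [176. 205.]
 [245. 243.]
 [231. 123.]
 [247. 164.]
 [207. 183.]
 [323. 181.]
 [  3. 338.]
 [ 15. 339.]
 [323. 186.]]
```

View pics/g4.png

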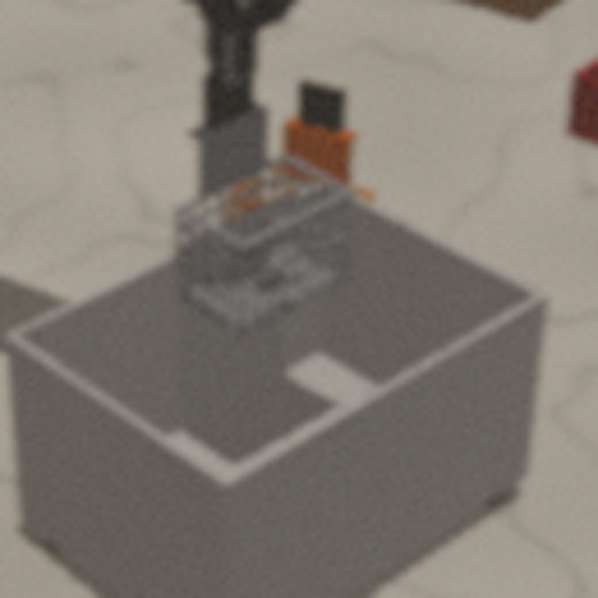

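Call:
arm_command --commands '[0.002,0,0.01,0,0,0,0,0.002,-0.001,0.01,0,0,0,0,0.002,-0.002,0.01,0,0,0,0,0.002,-0.002,0.01,0,0,0,0,0.002,-0.002,0.01,0,0,0,0]'

```text
t: 7.15
eef_pos: [0.4854, 0.0288, 0.2451]
tool_rot: [0.0, 0.7, 0.714, 0.0]
contact_force: [0.5, -0.5, -3.0]
gripper_width: 0.092
grasp_force: 61.8
```

Call:
arm_command --commands '[0,-0.001,0,0,0,0,0,0,-0.0015,0,0,0,0,0,0,-0.0015,0,0,0,0,0,0,-0.0015,0,0,0,0,0]'

```text
t: 7.55
eef_pos: [0.484, 0.0288, 0.2451]
tool_rot: [0.0, 0.7, 0.714, 0.0]
contact_force: [1.9, -0.3, -2.6]
gripper_width: 0.089
grasp_force: 61.8
```

Call:
arm_command --commands '[0,-0.001,0,0,0,0,0,0,-0.0015,0,0,0,0,0,0,-0.0015,0,0,0,0,0,0,-0.0015,0,0,0,0,0]'

```text
t: 7.95
eef_pos: [0.4825, 0.0288, 0.2451]
tool_rot: [0.0, 0.7, 0.714, 0.0]
contact_force: [1.8, -0.3, -2.9]
gripper_width: 0.088
grasp_force: 61.8
```

```bash
python3 -c "
from h import *
o=get_obs();print(o['eef_pos'],o['tool_rot'],o['contact_force'],o['torque'])"
```

```text
[0.48250903 0.02884509 0.24507111] [1.71926229e-04 7.00220979e-01 7.13926125e-01 1.97615523e-04] [ 1.81970574 -0.28485406 -2.88437387] [ 0.02839368 -0.65418943 -0.03186733]
```

Call:
arm_command --commands '[0,-0.001,0,0,0,0,0,0,-0.0015,0,0,0,0,0,0,-0.0015,0,0,0,0,0,0,-0.0015,0,0,0,0,0]'

```text
t: 8.35
eef_pos: [0.4809, 0.0288, 0.245]
tool_rot: [0.0, 0.7, 0.714, 0.0]
contact_force: [3.2, 0.2, -4.2]
gripper_width: 0.089
grasp_force: 61.8
```

```bash
python3 -c "
from h import *
d=cam('side','pics/side5.png')
o=get_obs();print(o['eef_pos'],o['tool_rot'],o['contact_force'],o['torque'])
s=cv2.imread('pics/side5.png')[120:240,270:400]
cv2.imwrite('pics/g5.png',cv2.resize(s,None,fx=5,fy=5,interpolation=cv2.INTER_CUBIC))"
```

```text
[0.48096644 0.02881245 0.24501145] [1.17737034e-04 7.00219249e-01 7.13927844e-01 1.50955181e-04] [ 3.18243446  0.55436123 -3.00405844] [ 0.10661749 -0.96611253 -0.05228448]
```

View pics/g5.png

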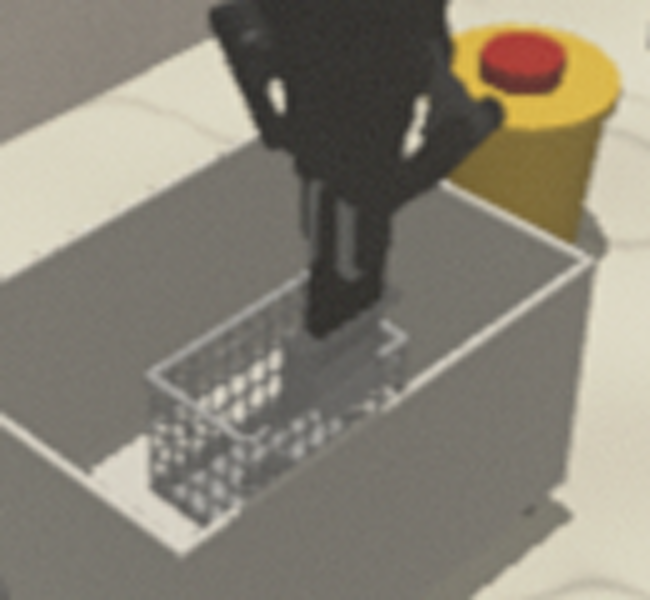

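Call:
arm_command --commands '[0,0.004,0,0,0,0,0,0,0.0075,0,0,0,0,0,0,0.0075,0,0,0,0,0,0,0.0075,0,0,0,0,0]'

```text
t: 8.8
eef_pos: [0.4877, 0.0289, 0.2446]
tool_rot: [-0.001, 0.7, 0.714, -0.001]
contact_force: [-0.3, 0.0, -1.9]
gripper_width: 0.087
grasp_force: 61.9
```

```bash
python3 -c "
from h import *
o=get_obs();print(o['contact_force'],o['torque'])"
```

```text
[-0.32084307  0.02417558 -1.85041949] [-0.01112902  0.04729725  0.00678995]
```

Call:
arm_command --commands '[0,0,0.008,0,0,0,0,0,0,0.015,0,0,0,0,0,0,0.022,0,0,0,0,0,0,0.026,0,0,0,0,0,0,0.026,0,0,0,0]'

```text
t: 9.3
eef_pos: [0.4877, 0.0288, 0.2181]
tool_rot: [-0.001, 0.7, 0.714, -0.001]
contact_force: [-0.3, -0.0, -2.3]
gripper_width: 0.093
grasp_force: 61.9
```

Call:
arm_command --commands '[0,0,0.003,0,0,0,0,0,0,0.006,0,0,0,0,0,0,0.007,0,0,0,0,0,0,0.007,0,0,0,0]'

```text
t: 9.7
eef_pos: [0.4882, 0.0289, 0.2119]
tool_rot: [-0.0, 0.7, 0.714, -0.0]
contact_force: [-0.3, -0.1, -2.5]
gripper_width: 0.088
grasp_force: 61.9
```

```bash
python3 -c "
from h import *
o=get_obs();print(o['eef_pos'],o['contact_force'],o['torque'])"
```

```text
[0.48822917 0.02888906 0.21185769] [-0.29977249 -0.1334414  -2.46125453] [ 0.02314318  0.05228891 -0.03609775]
```

Call:
arm_command --commands '[0,0,0.002,0,0,0,0,0,-0.0005,0.004,0,0,0,0,0,-0.001,0.004,0,0,0,0,0,-0.001,0.004,0,0,0,0]'

```text
t: 10.1
eef_pos: [0.4871, 0.0289, 0.2079]
tool_rot: [-0.0, 0.7, 0.714, -0.0]
contact_force: [-0.6, 1.4, -1.1]
gripper_width: 0.086
grasp_force: 62.0
```

Call:
arm_command --commands '[0,0,0.002,0,0,0,0,0,0,0.004,0,0,0,0,0,0,0.004,0,0,0,0,0,0,0.004,0,0,0,0]'

```text
t: 10.5
eef_pos: [0.487, 0.0289, 0.2036]
tool_rot: [-0.0, 0.7, 0.714, -0.0]
contact_force: [-0.2, -0.5, -1.4]
gripper_width: 0.086
grasp_force: 62.0
```

```bash
python3 -c "
from h import *
o=get_obs();print(o['eef_pos'],o['contact_force'],o['torque'])"
```

```text
[0.48695114 0.0289007  0.20361424] [-0.15948693 -0.50009661 -1.37826413] [ 0.02354128  0.3446742  -0.05976705]
```

Call:
arm_command --commands '[0,-0.001,0.002,0,0,0,0,0,-0.0015,0.004,0,0,0,0,0,-0.0015,0.005,0,0,0,0,0,-0.0015,0.005,0,0,0,0]'

```text
t: 10.9
eef_pos: [0.4857, 0.0289, 0.1988]
tool_rot: [-0.0, 0.7, 0.714, -0.0]
contact_force: [-1.9, 0.2, 0.6]
gripper_width: 0.091
grasp_force: 62.3
```

```bash
python3 -c "
from h import *
o=get_obs();print(o['eef_pos'],o['contact_force'],o['torque'])"
```

```text
[0.4856909  0.02889323 0.19884249] [-1.9149707   0.19139079  0.57569206] [ 0.03477126  0.40854495 -0.03866365]
```

Call:
arm_command --commands '[0,0,0.002,0,0,0,0,0,0,0.004,0,0,0,0,0,0,0.005,0,0,0,0,0,0,0.005,0,0,0,0]'

```text
t: 11.3
eef_pos: [0.4857, 0.029, 0.1941]
tool_rot: [-0.0, 0.7, 0.714, -0.0]
contact_force: [-3.3, -0.2, 5.3]
gripper_width: 0.094
grasp_force: 62.8
```

```bash
python3 -c "
from h import *
o=get_obs();print(o['eef_pos'],o['contact_force'],o['torque'])"
```

```text
[0.48565117 0.02897836 0.19407884] [-3.2740861  -0.21012136  5.34193542] [-0.0316539   0.77491982  0.01335102]
```

Call:
arm_command --commands '[0,-0.0005,0.002,0,0,0,0,0,-0.001,0.004,0,0,0,0,0,-0.001,0.005,0,0,0,0,0,-0.001,0.005,0,0,0,0]'

```text
t: 11.7
eef_pos: [0.4847, 0.0288, 0.1886]
tool_rot: [-0.0, 0.7, 0.714, -0.0]
contact_force: [-1.3, -0.3, 0.6]
gripper_width: 0.088
grasp_force: 62.2
```

Call:
arm_command --commands '[0,-0.0005,0.002,0,0,0,0,0,-0.0005,0.004,0,0,0,0,0,-0.0005,0.004,0,0,0,0]'

```text
t: 12.0
eef_pos: [0.4847, 0.0289, 0.1848]
tool_rot: [0.0, 0.7, 0.714, 0.0]
contact_force: [1.7, -0.3, -0.7]
gripper_width: 0.086
grasp_force: 62.2
```

```bash
python3 -c "
from h import *
o=get_obs();print(o['eef_pos'],o['contact_force'],o['torque'])"
```

```text
[0.48468873 0.02885805 0.18482762] [ 1.72952984 -0.2746374  -0.74086074] [ 0.09582202 -0.08688522 -0.01977344]
```

Call:
arm_command --commands '[0,0.0005,0.002,0,0,0,0,0,0.0005,0.004,0,0,0,0,0,0.0005,0.004,0,0,0,0]'

```text
t: 12.3
eef_pos: [0.4847, 0.0289, 0.1806]
tool_rot: [-0.0, 0.7, 0.714, -0.0]
contact_force: [-0.9, 0.6, -1.4]
gripper_width: 0.091
grasp_force: 62.0
```

Call:
arm_command --commands '[0,0,0.001,0,0,0,0,0,0,0.002,0,0,0,0,0,0,0.002,0,0,0,0]'

```text
t: 12.6
eef_pos: [0.4847, 0.0289, 0.1788]
tool_rot: [-0.0, 0.7, 0.714, -0.0]
contact_force: [-2.7, -1.1, 0.6]
gripper_width: 0.088
grasp_force: 62.3
```

```bash
python3 -c "
from h import *
o=get_obs();print(o['eef_pos'],o['contact_force'],o['torque'])"
```

```text
[0.48469093 0.02886861 0.17880557] [-2.74456107 -1.1265011   0.57785254] [ 0.00302221  0.37236524 -0.06503735]
```

Call:
arm_command --commands '[0,0,0.001,0,0,0,0,0,0,0.002,0,0,0,0,0,0,0.002,0,0,0,0]'

```text
t: 12.9
eef_pos: [0.4847, 0.0289, 0.177]
tool_rot: [0.0, 0.7, 0.714, -0.0]
contact_force: [-3.3, -1.2, 4.9]
gripper_width: 0.088
grasp_force: 62.6
```

Call:
arm_command --commands '[0,0,0.001,0,0,0,0,0,0,0.002,0,0,0,0,0,0,0.002,0,0,0,0]'

```text
t: 13.2
eef_pos: [0.4848, 0.0288, 0.1768]
tool_rot: [0.001, 0.7, 0.714, -0.0]
contact_force: [-9.5, -1.6, 21.7]
gripper_width: 0.089
grasp_force: 64.8
```

Run:
```python
from h import *
o=get_obs();print(o['eef_pos'],o['contact_force'],o['torque'])
a=cv2.imread('pics/side5.png');d=cam('side','pics/side6.png');b=cv2.imread('pics/side6.png')
# track box far rim-left corner (300..) between images by template match: 
for (x,y) in [(300,195),(335,176),(345,186)]:
    t=a[y-9:y+9,x-9:x+9];r=cv2.matchTemplate(b[y-25:y+65,x-30:x+30],t,cv2.TM_CCOEFF_NORMED);_,m,_,l=cv2.minMaxLoc(r);print((x,y),m,l[0]-21,l[1]-16)
K=d['camera_matrix'];T=np.linalg.inv(d['pose'])
pr=lambda P:(lambda p:p[:2]/p[2])(K@(T[:3,:3]@np.array(P)+T[:3,3]))
D=np.array(o['eef_pos'])-[.481,.0288,.245]
for P in ([.55,.08,.195],[.55,-.02,.195]): print(pr(P),pr(np.array(P)+D)-pr(P))
```

```text
[0.48484964 0.02885    0.17682177] [-9.52088345 -1.58949043 21.65484604] [-0.35236212  2.21647301 -0.08412706]
(300, 195) 0.4473353624343872 -20 16
(335, 176) 0.8853909373283386 -2 23
(345, 186) 0.9248896837234497 -2 24
[297.97682593 195.34886861] [ 0.21944896 22.07274973]
[330.52216709 175.27029415] [-1.47082041 21.84601805]
```

Call:
arm_command --commands '[0,-0.0005,-0.001,0,0,0,0,0,-0.001,-0.002,0,0,0,0,0,-0.001,-0.002,0,0,0,0]'

```text
t: 13.55
eef_pos: [0.4847, 0.0288, 0.1771]
tool_rot: [0.001, 0.7, 0.714, 0.001]
contact_force: [2.0, 0.8, -0.7]
gripper_width: 0.086
grasp_force: 62.2
```

Call:
arm_command --commands '[0.002,0,0,0,0,0,0,0.004,0,0,0,0,0,0,0.006,0,0,0,0,0,0,0.008,0,0,0,0,0,0]'

```text
t: 13.95
eef_pos: [0.4847, 0.0328, 0.1776]
tool_rot: [0.002, 0.701, 0.713, -0.001]
contact_force: [-0.3, -12.2, 8.3]
gripper_width: 0.094
grasp_force: 63.2
```

```bash
python3 -c "
from h import *
o=get_obs();print(o['eef_pos'],o['tool_rot'],o['contact_force'],o['torque'])"
```

```text
[0.48465364 0.03276088 0.17755666] [ 0.002253    0.70121222  0.7129475  -0.00148665] [ -0.31789351 -12.21283656   8.26517401] [-2.8634749  -0.14371394 -0.02326611]
```

Call:
arm_command --commands '[0.001,0,0,0,0,0,0,0.002,0,0,0,0,0,0,0.003,0,0,0,0,0,0,0.004,0,0,0,0,0,0]'

```text
t: 14.35
eef_pos: [0.4846, 0.0369, 0.1776]
tool_rot: [0.002, 0.701, 0.713, -0.001]
contact_force: [1.7, -10.8, 7.7]
gripper_width: 0.088
grasp_force: 63.1
```

```bash
python3 -c "
from h import *
o=get_obs();print(o['eef_pos'],o['tool_rot'],o['contact_force'],o['torque'])"
```

```text
[0.48459885 0.0368888  0.17760763] [ 0.00220634  0.70123261  0.71292785 -0.00135645] [  1.69134025 -10.77345121   7.66010672] [-2.68507366 -0.12326335  0.01792625]
```

Call:
arm_command --commands '[0.001,0,0,0,0,0,0,0.002,0,0,0,0,0,0,0.003,0,0,0,0,0,0,0.004,0,0,0,0,0,0]'

```text
t: 14.75
eef_pos: [0.4845, 0.0408, 0.1776]
tool_rot: [0.002, 0.701, 0.713, -0.001]
contact_force: [1.1, -9.7, 7.9]
gripper_width: 0.089
grasp_force: 63.1
```

```bash
python3 -c "
from h import *
o=get_obs();print(o['eef_pos'],o['tool_rot'],o['contact_force'],o['torque'])"
```

```text
[0.48450325 0.04083566 0.17757662] [ 0.00219744  0.70124567  0.71291495 -0.00140108] [ 1.07738782 -9.74157019  7.94764862] [-2.69153921 -0.2027066  -0.00271218]
```

Call:
arm_command --commands '[0.0015,0,0,0,0,0,0,0.003,0,0,0,0,0,0,0.0045,0,0,0,0,0,0,0.006,0,0,0,0,0,0,0.0075,0,0,0,0,0,0,0.009,0,0,0,0,0,0,0.0105,0,0,0,0,0,0,0.012,0,0,0,0,0,0]'

```text
t: 15.55
eef_pos: [0.4843, 0.0528, 0.1776]
tool_rot: [0.002, 0.701, 0.713, -0.001]
contact_force: [1.8, -10.6, 7.9]
gripper_width: 0.088
grasp_force: 63.1
```

Call:
arm_command --commands '[0.001,0,0,0,0,0,0,0.002,0,0,0,0,0,0,0.003,0,0,0,0,0,0,0.004,0,0,0,0,0,0]'

```text
t: 15.95
eef_pos: [0.4843, 0.0568, 0.1776]
tool_rot: [0.002, 0.701, 0.713, -0.001]
contact_force: [0.4, -11.7, 8.3]
gripper_width: 0.085
grasp_force: 63.1
```

```bash
python3 -c "
from h import *
o=get_obs();print(o['eef_pos'],o['tool_rot'],o['contact_force'],o['torque'])"
```

```text
[0.48429501 0.056771   0.17758437] [ 0.00228491  0.70124959  0.71291078 -0.00142277] [  0.39703639 -11.67052644   8.31432088] [-2.68486285 -0.23172384 -0.01255892]
```

Call:
arm_command --commands '[0.001,0,0,0,0,0,0,0.002,0,0,0,0,0,0,0.003,0,0,0,0,0,0,0.004,0,0,0,0,0,0,0.005,0,0,0,0,0,0]'

```text
t: 16.45
eef_pos: [0.4842, 0.0617, 0.1776]
tool_rot: [0.002, 0.701, 0.713, -0.001]
contact_force: [1.0, -11.5, 8.1]
gripper_width: 0.092
grasp_force: 63.1
```

Call:
arm_command --commands '[0.0007,0,0,0,0,0,0,0.0014,0,0,0,0,0,0,0.002,0,0,0,0,0,0]'

```text
t: 16.75
eef_pos: [0.4842, 0.0638, 0.1776]
tool_rot: [0.002, 0.701, 0.713, -0.001]
contact_force: [1.0, -11.5, 7.4]
gripper_width: 0.088
grasp_force: 63.1
```

```bash
python3 -c "
from h import *
o=get_obs();print(o['eef_pos'],o['tool_rot'],o['contact_force'],o['torque'])"
```

```text
[0.48420161 0.06375873 0.17759806] [ 0.0023017   0.70125779  0.71290269 -0.00140346] [  1.00925547 -11.52271325   7.3776034 ] [-2.77450103 -0.2691279  -0.01647954]
```

Call:
arm_command --commands '[0.0007,0,0,0,0,0,0,0.0014,0,0,0,0,0,0,0.002,0,0,0,0,0,0]'

```text
t: 17.05
eef_pos: [0.4842, 0.0657, 0.1776]
tool_rot: [0.002, 0.701, 0.713, -0.001]
contact_force: [1.0, -10.4, 7.4]
gripper_width: 0.091
grasp_force: 63.1
```

```bash
python3 -c "
from h import *
o=get_obs();print(o['eef_pos'],o['contact_force'],o['torque'])"
```

```text
[0.48415286 0.06572137 0.17757685] [  1.01432626 -10.44613803   7.3802021 ] [-2.77498471 -0.21259794 -0.01127046]
```

Call:
arm_command --commands '[0.0005,0,0,0,0,0,0,0.001,0,0,0,0,0,0,0.0015,0,0,0,0,0,0]'

```text
t: 17.35
eef_pos: [0.4841, 0.0672, 0.1776]
tool_rot: [0.002, 0.701, 0.713, -0.001]
contact_force: [0.3, -10.5, 7.3]
gripper_width: 0.088
grasp_force: 63.1
```

```bash
python3 -c "
from h import *
o=get_obs();print(o['eef_pos'],o['contact_force'],o['torque'])"
```

```text
[0.4841285  0.06720153 0.17756695] [  0.28316395 -10.51924119   7.3452729 ] [-2.80583227 -0.22408184  0.04443661]
```

Call:
arm_command --commands '[0.0005,0,0,0,0,0,0,0.001,0,0,0,0,0,0,0.0015,0,0,0,0,0,0]'

```text
t: 17.65
eef_pos: [0.4841, 0.0687, 0.1776]
tool_rot: [0.002, 0.701, 0.713, -0.001]
contact_force: [0.9, -11.6, 7.5]
gripper_width: 0.091
grasp_force: 63.1
```

```bash
python3 -c "
from h import *
o=get_obs();print(o['eef_pos'],o['contact_force'],o['torque'])"
```

```text
[0.48412206 0.06868501 0.17756556] [  0.91286025 -11.59324666   7.50618343] [-2.7438008  -0.23318815  0.0203943 ]
```

Call:
arm_command --commands '[0.0005,0,0,0,0,0,0,0.001,0,0,0,0,0,0,0.0015,0,0,0,0,0,0]'

```text
t: 17.95
eef_pos: [0.4841, 0.0702, 0.1776]
tool_rot: [0.002, 0.701, 0.713, -0.001]
contact_force: [1.1, -11.8, 8.0]
gripper_width: 0.093
grasp_force: 63.1
```

```bash
python3 -c "
from h import *
o=get_obs();print(o['eef_pos'],o['contact_force'],o['torque'])
a=cv2.imread('pics/side6.png');cam('side','pics/side7.png');b=cv2.imread('pics/side7.png')
for (x,y) in [(333,199),(343,210)]:
    t=a[y-9:y+9,x-9:x+9];r=cv2.matchTemplate(b[y-20:y+60,x-55:x+30],t,cv2.TM_CCOEFF_NORMED);_,m,_,l=cv2.minMaxLoc(r);print((x,y),m,l[0]-46,l[1]-11)
c=read_camera('side');K=c['camera_matrix'];T=np.linalg.inv(c['pose'])
pr=lambda P:(lambda p:p[:2]/p[2])(K@(T[:3,:3]@np.array(P)+T[:3,3]))
for P in ([.55,-.02,.13],): print(pr(P),pr(np.array(P)+[0,o['eef_pos'][1]-.0288,0])-pr(P))"
```

```text
[0.48413006 0.0701577  0.17758208] [  1.1270242  -11.80333255   7.97011577] [-2.72402102 -0.24135861  0.03337217]
(333, 199) 0.98699951171875 -14 9
(343, 210) 0.9858477711677551 -13 9
[330.22294207 196.84316227] [-12.35203781   8.14082131]
```

Call:
arm_command --commands '[0.0005,0,0,0,0,0,0,0.001,0,0,0,0,0,0,0.0015,0,0,0,0,0,0]'

```text
t: 18.35
eef_pos: [0.4841, 0.0704, 0.1776]
tool_rot: [0.003, 0.702, 0.713, -0.002]
contact_force: [0.0, -15.3, 8.9]
gripper_width: 0.09
grasp_force: 63.3
```

```bash
python3 -c "
from h import *
o=get_obs();print(o['eef_pos'],o['contact_force'],o['torque'])"
```

```text
[0.48408067 0.07043791 0.17758187] [  0.01623177 -15.32889581   8.91003372] [-3.62307001 -0.20238475  0.01806857]
```

Call:
arm_command --commands '[0.0005,0,0,0,0,0,0,0.001,0,0,0,0,0,0,0.0015,0,0,0,0,0,0]'

```text
t: 18.65
eef_pos: [0.4841, 0.0709, 0.1777]
tool_rot: [0.003, 0.702, 0.712, -0.003]
contact_force: [1.5, -17.2, 11.8]
gripper_width: 0.09
grasp_force: 63.6
```

```bash
python3 -c "
from h import *
o=get_obs();print(o['eef_pos'],o['contact_force'],o['torque'])"
```

```text
[0.48408596 0.07086654 0.17765692] [  1.48510644 -17.19352508  11.79648228] [-4.18324602 -0.17550095  0.00673192]
```

Call:
arm_command --commands '[-0.002,0,0,0,0,0,0,-0.004,0,0,0,0,0,0,-0.004,0,0,0,0,0,0]'

```text
t: 18.95
eef_pos: [0.4841, 0.0707, 0.1777]
tool_rot: [0.002, 0.701, 0.713, -0.001]
contact_force: [0.7, -7.7, 7.2]
gripper_width: 0.085
grasp_force: 63.0
```

Call:
arm_command --commands '[0,0,0.001,0,0,0,0,0,0,0.0015,0,0,0,0,0,0,0.0015,0,0,0,0]'

```text
t: 19.25
eef_pos: [0.4842, 0.0706, 0.1775]
tool_rot: [0.002, 0.701, 0.713, -0.001]
contact_force: [-4.6, -9.1, 19.3]
gripper_width: 0.088
grasp_force: 64.7
```

```bash
python3 -c "
from h import *
o=get_obs();print(o['eef_pos'],o['tool_rot'],o['contact_force'],o['torque'])"
```

```text
[0.48418092 0.07060947 0.17749857] [ 0.00221668  0.70097885  0.71317806 -0.00089529] [-4.55819441 -9.14902391 19.26889694] [-2.37394617  0.93434614 -0.09916771]
```

Call:
arm_command --commands '[-0.001,-0.0005,-0.001,0,0,0,0,-0.002,-0.0005,-0.0022,0,0,0,0,-0.002,-0.0005,-0.0022,0,0,0,0]'

```text
t: 19.55
eef_pos: [0.484, 0.0703, 0.1779]
tool_rot: [0.001, 0.701, 0.714, 0.001]
contact_force: [4.8, -3.0, -0.6]
gripper_width: 0.088
grasp_force: 62.0
```

Call:
arm_command --commands '[0,0,0,0,0,0,0.15,0,0,0,0,0,0,0.25,0,0,0,0,0,0,0.35,0,0,0,0,0,0,0.35]' --force 20

```text
t: 19.95
eef_pos: [0.4822, 0.0715, 0.1775]
tool_rot: [-0.0, 0.7, 0.714, -0.0]
contact_force: [0.2, 0.2, -0.1]
gripper_width: 0.35
grasp_force: 0.0
```

```bash
python3 -c "
from h import *
o=get_obs();print(o['eef_pos'],o['gripper_width'],o['contact_force'],o['torque'])"
```

```text
[0.48215902 0.07152128 0.17749881] 0.35000476564282024 [ 0.1661159   0.17478081 -0.13625824] [ 0.04805122  0.02144615 -0.02964682]
```

Call:
arm_command --commands '[0,0,-0.01,0,0,0,0.35,0,0,-0.03,0,0,0,0.5,0,0,-0.06,0,0,0,0.5,0,0,-0.1,0,0,0,0.5,0,0,-0.14,0,0,0,0.5,0,0,-0.16,0,0,0,0.5,0,0,-0.16,0,0,0,0.5]'

```text
t: 20.65
eef_pos: [0.4841, 0.0722, 0.3418]
tool_rot: [0.002, 0.7, 0.714, 0.003]
contact_force: [-0.2, 0.9, 0.1]
gripper_width: 0.499
grasp_force: 0.0
```

Run:
```python
from h import *
o=get_obs();print(o['eef_pos'],o['contact_force'])
a=cv2.imread('pics/side7.png');cam('side','pics/side8.png');b=cv2.imread('pics/side8.png');c=cam('side')
def tr(a,b,x,y,h=9):
    t=a[y-h:y+h,x-h:x+h];r=cv2.matchTemplate(b[y-h-8:y+h+8,x-h-8:x+h+8],t,cv2.TM_CCOEFF_NORMED);_,m,_,l=cv2.minMaxLoc(r)
    def sub(v):return 0 if v[0]-2*v[1]+v[2]==0 else (v[0]-v[2])/2/(v[0]-2*v[1]+v[2])
    lx,ly=l;dx=sub(r[ly,lx-1:lx+2]) if 0<lx<16 else 0;dy=sub(r[ly-1:ly+2,lx]) if 0<ly<16 else 0
    return round(float(m),3),round(lx-8+float(dx),2),round(ly-8+float(dy),2)
for p in [(319,208),(330,219),(300,215)]: print(p,tr(a,b,*p))
# tab centroid (dark pixels) in side view vs. predicted for home+touching
K=c['camera_matrix'];T=np.linalg.inv(c['pose'])
pr=lambda P:(lambda p:p[:2]/p[2])(K@(T[:3,:3]@np.array(P)+T[:3,3]))
e=np.array([.4865,.0644,.1655+.0215]);u=pr(e);print('tab pred',u)
x,y=u.astype(int);m=(b[y-25:y+25,x-25:x+25].max(2)<60).astype('uint8')
n,l,s,ce=cv2.connectedComponentsWithStats(m)
for k in range(1,n):
    if s[k,4]>30: print(s[k],ce[k]+[x-25,y-25])
dy=(pr(e+[0,.005,0])-u,pr(e+[0,0,.005])-u);print('5mm y,z',dy)
```

```text
[0.48412575 0.07215244 0.34180377] [-0.16014073  0.91225026  0.14302347]
(319, 208) (0.811, -0.24, 5.17)
(330, 219) (0.979, -1.02, 0.89)
(300, 215) (0.993, -0.08, -0.06)
tab pred [324.01514833 208.77068302]
[ 18  17  14  20 161] [323.1552795 209.8136646]
5mm y,z (array([-1.69731412,  1.14452344]), array([-7.07219529e-04, -1.77030329e+00]))
```

```bash
python3 -c "
from h import *
print(hand_in())"
```

```text
the job is handed in; nothing more can be done
None
```

The job is handed in: the basket is hooked on the near wall, pressed down to a hard stop, slid left until the side force jumped at the end wall, and released. I judged home and contact by force plus one pixel check of the tab within about 1 px (roughly 2–3 mm). I viewed 11 pictures against the limit of 10, so I did not look at the final position.

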